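# Rebuild the crank nose: sprocket, then pulley

## Robot

A 6-joint arm with a two-finger parallel gripper is mounted at the origin on a cart in front of the work surface, level with it; the furniture and walls round the work are solid. World frame = base frame: x ahead of the robot, y to its left, z up, the work surface at z = 0. Lengths are in m, angles in degrees, forces in N, time in s.
With the tool pointing down it reaches from about 0.375 to 0.9 m from the base axis. Payload 3.1 kg.
Tool frame: the origin (TCP) lies at the very end of the fingers, on their centre line; the grasp point (between the pads) lies 19 mm behind it; z points along the fingers, y is the line along which they close (so a half turn about z gives the same grasp; the last joint's range is limited). The gripper opens to 87 mm and grips with 3 to 60 N. Pads are 19 mm wide; open, the fingers measure 117 mm over their backs; the gripper's body (75 mm by 190 mm) begins 51 mm behind the grasp point.
Start: joints at [-81.503, 30.224, 82.088, -0, 67.689, -10.227], TCP at [0.201, -0.592, 0.223] pointing down, gripper open.
Joint ranges: [-176.69, 176.69], [-43.24, 126.21], [12.49, 139.97], [-82, 262], [0, 151.66], [-163.58, 163.58]. Speed limits (degrees/s): [159.86, 159.86, 180, 180, 180, 180].

## Interface

Orientations are given as a 3x3 rotation matrix whose columns are the frame's x, y, z axes.
In Python, from rig import readout, viewer, ticket gives the robot as it stands.
- The arm moves only by the tool send_rows, never from a script. Its argument "moves" is a list of rows, each a list of 6 numbers: the shift along the tool's x, y, z in units of 250 mm (1.0 is 250 mm), then the turn, a rotation vector about the tool's x, y, z in units of 90 degrees (1.0 is 90 degrees). A call has 1 to 12 rows; each row is the pose to reach, as a shift and turn from the pose commanded when the call began, along the tool's axes at that moment; what a row does not reach only later rows make up. A row lasts 1/10 s, in which the tool goes at most 50 mm and 8.59 degrees, less where a joint would pass 70% of its speed; a pose out of reach is approached as far as the arm can. A call with a number of a shift or a turn outside -1 to 1 is refused whole. A call with a gripper value outside its range is refused whole. "grip" is the opening, from 0 (shut) to 1 (fully open), set as the call begins (left out, the last holds). The fingers move at their own pace and stop on an object; the grip force is fixed at half the most. Time passes only in rows, so rows that repeat a pose let the fingers close. It gives the time, the measured TCP pose, the force, the opening and the grip force at its end, in the units of the state.
- readout.read_state(): the state, without advancing time (a new reading comes with each control period).
- viewer.capture(name): name is "side" or "top"; returns (picture, depth): 400x640x3 uint8, red, green, blue; 400x640 float32, m along the optical axis (not along the pixel's ray), 0 where there is no reading.
- viewer.camera_info(name): a dict with "fx", "fy", "cx", "cy" (pixels), "distortion" ([k1, k2, p1, p2, k3] as OpenCV has them; the pictures are not rectified), "R" (3x3) and "t" (3): a world point X has camera coordinates R X + t. Camera axes: x right, y down, z forward; pixel columns grow to the right and rows downward; lengths in m; the calibration is good to about 2 mm. A picture is of the moment at which its call begins. camera_info takes no time and is no camera call.
- ticket.hand_in(): hands the job in; it is judged then, once.
The state is a dict: "time_s": time; "joint_positions": joint angles; "qvel": joint speeds; "tau": joint torques, N m; "position": TCP position; "tcp_rot": TCP orientation; "force": force on the tool from outside, world axes, zero at the start; "moment": the same for the moment, N m; "opening": opening from 0.0 (shut) to 1.0 (fully open); "grasp_force": force on a finger pad.
Only numpy, scipy, OpenCV 4.12 (cv2) and the standard library are available. Lean on these libraries where they do the work, as an engineer would, in place of code of your own. Each camera call takes 0.05 s, during which the arm holds its last target. There are 200 camera calls.

## Task

Slide the toothed sprocket onto the slanted shaft of the stand and push it fully home against the flange, boss outward; then slide the grooved belt pulley on after it, boss outward, fully home against the sprocket's boss. Do not knock the piston, the tape roll or the caliper about.

Things in the scene. Friction and masses are not known exactly. Their poses are not given: they have to be found in the camera images.
- stand: fixed bench stand: dark steel base plate 140 x 120 x 12 mm, short slanted column carrying the shaft (the crank nose); origin at the centre of the plate's underside, z up; the shaft leans 35 degrees from vertical toward the stand's -x side, roughly toward the robot. The stand is somewhere left of the vice, turned by 0.15 to 0.75 rad
- crank_nose: the bare steel shaft on the stand: origin at the centre of the flange face that the sprocket must seat on (about 86 mm above the bench), z outward along the shaft; flange 64 mm across, 12 mm thick behind that face; shaft 22 mm diameter, straight to z = 52 mm, then tapering to a 12 mm nose that ends at z = 61 mm
- sprocket: loose steel chain sprocket with 18 coarse teeth, about 83 mm over the teeth; toothed disc 8 mm thick with, on top of it, a round boss 44 mm in diameter up to 22 mm total height; through bore 27 mm; about 0.35 kg. Origin at the centre of the disc's underside, z along the bore toward the boss. Lies flat on the bench right of the vice, boss up
- pulley: loose steel V-belt pulley with smooth round rims 76 mm in diameter and a groove between them, 16 mm thick, with, on top of it, a round boss 44 mm in diameter up to 30 mm total height; through bore 27 mm; about 0.35 kg. Origin at the centre of its underside, z along the bore toward the boss. Lies flat on the bench right of the vice, boss up; sprocket and pulley may lie either way round
- piston: bystander: engine piston, 77 mm across, 57 mm tall, standing behind the parts; origin at the centre of its underside
- tape_roll: bystander: grey roll of cloth tape, 86 mm across, 24 mm tall, lying behind the parts; origin at the centre of its underside
- caliper: bystander: steel caliper, 200 x 80 x 9 mm, lying at the left near the bench's front; origin at the centre of its underside
There are look-alikes about, which are no part of the job. Leave any brown look-alike of the sprocket alone.

How it is judged:
By the outcome, as a careful person would: the job done as asked, in the order asked, and still so for the second after the job is handed in, with the robot touching nothing.
It also fails if it takes over 64 s, if anything falls off the work surface, if the arm or the gripper's body presses on something with over 40 N, if the wrist force passes 120 N, or if a joint passes its speed limit or range.

## Working session

There is one attempt and no reset: what is moved stays moved. The work goes in short steps, Python scripts to look and compute and a tool call to move; the robot and the scene stay as the last step left them, time stands still between calls to the robot, and variables do not carry over. Pictures are saved under pics/ and viewed, at most 10 in all, crops included, and the job is handed in when it is done.

Besides the shell and the picture viewer there is one more tool, called as a command line: name --pt "numbers of a row" for each row, then --argument value for the rest. send_rows: Moves the arm, as the interface text tells. Shifts and turns lie within -1 to 1; 1 stands for 250 mm of shift or 90 degrees of turn. Its arguments: {"type":"object","properties":{"moves":{"type":"array"},"grip":{"type":"number"}},"required":["moves"]}

```bash
ls; mkdir -p pics; cat > h.py <<'E'
import numpy as np, cv2
from rig import readout, viewer, ticket
def cap(n,name):
    p,d=viewer.capture(n); np.save(f'pics/{name}.npy',d); cv2.imwrite(f'pics/{name}.png',p[:,:,::-1]); return p,d
def cloud(n,d):
    c=viewer.camera_info(n); v,u=np.mgrid[0:400,0:640].astype(float)
    K=np.array([[c['fx'],0,c['cx']],[0,c['fy'],c['cy']],[0,0,1]])
    q=cv2.undistortPoints(np.stack([u.ravel(),v.ravel()],1)[:,None],K,np.array(c['distortion']))[:,0]
    P=np.c_[q,np.ones(len(q))]*d.reshape(-1,1)
    W=(P-np.array(c['t']))@np.array(c['R'])
    W[d.ravel()==0]=np.nan
    return W.reshape(400,640,3)
E
python3 - <<'E'
from h import *
for n in('top','side'):
    p,d=cap(n,n+'0'); c=viewer.camera_info(n); print(n,c['fx'],-np.array(c['R']).T@c['t'],(d==0).mean())
E
```

```text
pics
top 365.4060264256998 [0.51790785 0.04052342 1.1862338 ] 0.00401953125
side 506.94587246387965 [-0.53815586  1.40290247  0.88100365] 0.00408203125
```

View pics/top0.png

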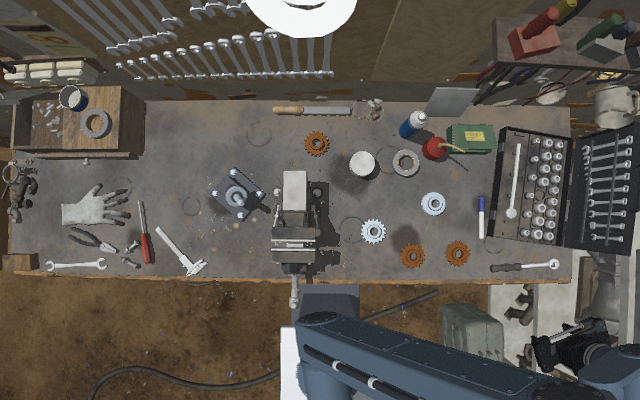

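View pics/side0.png

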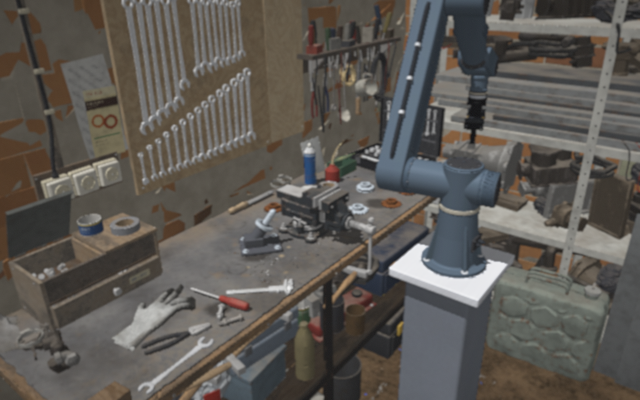

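The top picture shows the silver sprocket at (373,231), the pulley at (433,203), the stand at (236,197), the vice at (293,220), the piston at (362,163) and the tape at (405,162). Brown look-alikes are at (413,256), (457,253) and (316,143).

```bash
python3 - <<'E'
from h import *
d=np.load('pics/top0.npy'); W=cloud('top',d); im=cv2.imread('pics/top0.png')
for nm,(u,v),r in (('spr',(373,231),20),('pul',(433,203),20)):
    S=W[v-r:v+r,u-r:u+r].reshape(-1,3)
    for lo,hi in((-.01,.004),(.005,.012),(.012,.019),(.019,.026),(.026,.035)):
        m=(S[:,2]>lo)&(S[:,2]<hi); 
        if m.sum()>5: q=S[m]; print(nm,lo,m.sum(),q.mean(0).round(4),((q.min(0)+q.max(0))/2).round(4),np.ptp(q,0).round(3))
print('vice region heights'); 
for nm,b in (('vice',(140,290,265,330)),('stand',(155,230,205,265)),('piston',(145,182,345,380)),('tape',(145,180,390,422))):
    S=W[b[0]:b[1],b[2]:b[3]].reshape(-1,3);S=S[S[:,2]>.015];print(nm,np.nanmin(S,0).round(3),np.nanmax(S,0).round(3))
a=cv2.resize(im[155:235,195:275],(480,480),interpolation=cv2.INTER_CUBIC)
b=cv2.resize(im[185:265,353:473][:, :],(0,0),fx=4,fy=4,interpolation=cv2.INTER_CUBIC)
c=np.zeros((480,800,3),np.uint8); c[:400,:400]=cv2.resize(a,(400,400)); c[:267,400:]=cv2.resize(b,(400,267))
s=cv2.resize(cv2.imread('pics/side0.png')[195:260,230:330],(320,208),interpolation=cv2.INTER_CUBIC); c[270:478,400:720]=s
cv2.imwrite('pics/crop0.png',c)
E
```

```text
spr -0.01 1211 [ 0.4674 -0.1346 -0.0008] [ 0.4665 -0.1354 -0.002 ] [0.128 0.129 0.012]
spr 0.005 248 [ 0.4643 -0.135   0.0076] [ 0.457  -0.136   0.0085] [0.094 0.103 0.007]
spr 0.012 24 [ 0.4699 -0.1342  0.0164] [ 0.4704 -0.1354  0.0155] [0.054 0.042 0.007]
spr 0.019 77 [ 0.4649 -0.1348  0.0218] [ 0.4643 -0.135   0.0223] [0.042 0.042 0.007]
pul -0.01 1174 [ 0.561  -0.3311 -0.001 ] [ 0.5604 -0.3322 -0.0027] [0.13  0.132 0.013]
pul 0.005 38 [ 0.5594 -0.3304  0.0097] [ 0.5664 -0.3396  0.0085] [0.094 0.096 0.007]
pul 0.012 254 [ 0.5564 -0.3276  0.0152] [ 0.5564 -0.3298  0.0155] [0.075 0.077 0.007]
pul 0.019 36 [ 0.5549 -0.3299  0.0229] [ 0.5545 -0.3287  0.0225] [0.071 0.075 0.007]
pul 0.026 79 [ 0.5576 -0.3291  0.0295] [ 0.5574 -0.3286  0.0304] [0.039 0.043 0.008]
vice region heights
vice [0.293 0.032 0.015] [0.756 0.188 0.183]
stand [0.502 0.22  0.015] [0.656 0.386 0.14 ]
piston [ 0.64  -0.13   0.015] [ 0.716 -0.054  0.062]
tape [ 0.646 -0.278  0.015] [ 0.731 -0.196  0.029]
```

View pics/crop0.png

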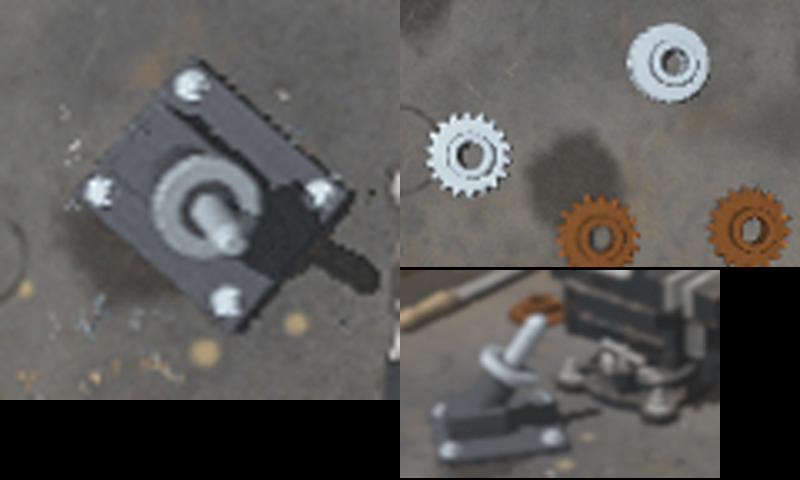

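```bash
cat > fit.py <<'E'
from h import *
from scipy.optimize import least_squares
t=np.radians(35)
def axis(psi,t=t): return np.array([-np.sin(t)*np.cos(psi),-np.sin(t)*np.sin(psi),np.cos(t)])
def cyl(r,z,R,a,b):
    dx=np.abs(r)-R; dz=np.maximum(a-z,z-b)
    return np.minimum(np.maximum(dx,dz),0)+np.hypot(np.maximum(dx,0),np.maximum(dz,0))
def sdf(p,P):
    a=axis(p[3],p[4] if len(p)>4 else t); v=P-p[:3]; z=v@a; r=np.linalg.norm(v-z[:,None]*a,axis=1)
    return np.minimum(cyl(r,z,.032,-.012,0),cyl(r,z,.011,0,.056)),z,r
if __name__=='__main__':
    for use in (('top',),('side',),('top','side')):
        L=[]
        for n in use:
            W=cloud(n,np.load(f'pics/{n}0.npy')).reshape(-1,3)
            L.append(W[(W[:,0]>.48)&(W[:,0]<.68)&(W[:,1]>.2)&(W[:,1]<.4)&(W[:,2]>.05)&(W[:,2]<.16)])
        P=np.concatenate(L)
        for free in(0,1):
          p=np.array([.575,.3,.086,.6]+[t]*free)
          for k in range(6):
            s,z,r=sdf(p,P); m=(z>-.010)&(z<.065)&(r<.045)&(np.abs(s)<.015)
            p=least_squares(lambda q:sdf(q,P[m])[0],p,loss='soft_l1',f_scale=.001).x
          print(use,m.sum(),p.round(4),np.abs(sdf(p,P[m])[0]).mean().round(5))
    W=cloud('top',np.load('pics/top0.npy'))
    # plate corner ray->z=.012
    c=viewer.camera_info('top');K=np.array([[c['fx'],0,c['cx']],[0,c['fy'],c['cy']],[0,0,1]]);R=np.array(c['R']);o=-R.T@np.array(c['t'])
    uv=np.array([[195,60],[350,190],[235,330],[75,195]])/5+[195,155]-.4
    q=cv2.undistortPoints(uv[:,None].astype(float),K,np.array(c['distortion']))[:,0]
    d=np.c_[q,np.ones(4)]@R; X=o+d*((.012-o[2])/d[:,2])[:,None]; print(X.round(3),X.mean(0))
    for i in range(4): e=X[(i+1)%4]-X[i]; print(np.linalg.norm(e).round(4),np.arctan2(e[1],e[0]).round(3))
E
python3 fit.py
```

```text
('top',) 336 [0.5669 0.2909 0.0854 0.872 ] 0.00146
('top',) 336 [0.5668 0.2908 0.0854 0.8686 0.6042] 0.00146
('side',) 215 [0.567  0.2908 0.0852 0.8951] 0.0018
('side',) 216 [0.5669 0.2908 0.0851 0.895  0.6078] 0.0018
('top', 'side') 551 [0.5669 0.2908 0.0853 0.877 ] 0.0016
('top', 'side') 551 [0.5669 0.2908 0.0853 0.8769 0.6065] 0.0016
[[0.668 0.318 0.012]
 [0.585 0.216 0.012]
 [0.493 0.289 0.012]
 [0.579 0.395 0.012]] [0.58136736 0.30453731 0.012     ]
0.1323 -2.252
0.1169 2.467
0.1369 0.892
0.1173 -0.714
```

```bash
python3 - <<'E'
from h import *
from scipy.spatial.transform import Rotation as Ro
s=readout.read_state(); print(np.array(s['tcp_rot']).round(3),s['force'],s['opening'])
W=np.concatenate([cloud(n,np.load(f'pics/{n}0.npy')).reshape(-1,3) for n in('top','side')])
V=W[(W[:,0]>.4)&(W[:,0]<.8)&(W[:,1]>0)&(W[:,1]<.22)&(W[:,2]>.03)]
for y in np.arange(0.02,.21,.02):
    m=(np.abs(V[:,1]-y)<.01); print(y.round(2),[ (round(float(x),2),round(float(V[m&(np.abs(V[:,0]-x)<.02)][:,2].max(initial=0)),3)) for x in np.arange(.42,.8,.04)])
O=W[(W[:,0]>.35)&(W[:,0]<.9)&(W[:,1]>-.1)&(W[:,1]<.6)&(W[:,2]>-.01)&(W[:,2]<.4)]
psi=.878;t=np.radians(35);a=np.array([-np.sin(t)*np.cos(psi),-np.sin(t)*np.sin(psi),np.cos(t)]);F=np.array([.567,.291,.0855])
h=np.array([-np.sin(psi),np.cos(psi),0])
for g in range(0,180,15):
    y=Ro.from_rotvec(a*np.radians(g)).apply(h); x=np.cross(y,-a); R=np.c_[x,y,-a]
    L=(O-(F+a*.009))@R  # tool coords, tcp at origin
    q=np.abs(L-[0,0,-.07-.1])-[.0375,.095,.1]
    db=np.linalg.norm(np.maximum(q,0),axis=1).min()
    # fingers ±58 along y, ±.012 x, z -.07..0
    S=L[(np.abs(L[:,0])<.03)&(np.abs(L[:,1])<.07)&(np.abs(L[:,1])>.03)&(L[:,2]<0)&(L[:,2]>-.07)]
    print(g,y.round(2),db.round(3),len(S))
E
```

```text
[[ 0.947  0.321 -0.   ]
 [ 0.321 -0.947  0.002]
 [ 0.    -0.002 -1.   ]] [ 0.4221285  -1.11750211  1.15280835] 1.0040901029150255
0.02 [(0.42, 0.0), (0.46, 0.0), (0.5, 0.0), (0.54, 0.0), (0.58, 0.0), (0.62, 1.021), (0.66, 0.0), (0.7, 0.0), (0.74, 0.0), (0.78, 0.0)]
0.04 [(0.42, 0.169), (0.46, 0.169), (0.5, 0.071), (0.54, 0.052), (0.58, 0.038), (0.62, 1.049), (0.66, 0.0), (0.7, 0.0), (0.74, 0.0), (0.78, 0.0)]
0.06 [(0.42, 0.174), (0.46, 0.175), (0.5, 0.168), (0.54, 0.12), (0.58, 0.139), (0.62, 1.05), (0.66, 0.0), (0.7, 0.0), (0.74, 0.0), (0.78, 0.0)]
0.08 [(0.42, 0.175), (0.46, 0.174), (0.5, 0.183), (0.54, 0.162), (0.58, 0.15), (0.62, 1.029), (0.66, 0.145), (0.7, 0.0), (0.74, 0.0), (0.78, 0.0)]
0.1 [(0.42, 0.175), (0.46, 0.177), (0.5, 0.171), (0.54, 0.166), (0.58, 0.147), (0.62, 0.149), (0.66, 0.146), (0.7, 0.0), (0.74, 0.0), (0.78, 0.0)]
0.12 [(0.42, 0.175), (0.46, 0.173), (0.5, 0.173), (0.54, 0.164), (0.58, 0.149), (0.62, 0.148), (0.66, 0.145), (0.7, 0.0), (0.74, 0.0), (0.78, 0.0)]
0.14 [(0.42, 0.174), (0.46, 0.175), (0.5, 0.181), (0.54, 0.165), (0.58, 0.149), (0.62, 0.15), (0.66, 0.143), (0.7, 0.0), (0.74, 0.0), (0.78, 0.0)]
0.16 [(0.42, 0.175), (0.46, 0.175), (0.5, 0.177), (0.54, 0.13), (0.58, 0.146), (0.62, 0.122), (0.66, 0.0), (0.7, 0.0), (0.74, 0.0), (0.78, 0.0)]
0.18 [(0.42, 0.174), (0.46, 0.174), (0.5, 0.074), (0.54, 0.072), (0.58, 0.04), (0.62, 0.0), (0.66, 0.0), (0.7, 0.0), (0.74, 0.0), (0.78, 0.0)]
0.2 [(0.42, 0.0), (0.46, 0.0), (0.5, 0.0), (0.54, 0.0), (0.58, 0.0), (0.62, 0.0), (0.66, 0.0), (0.7, 0.0), (0.74, 0.0), (0.78, 0.0)]
0 [-0.77  0.64  0.  ] 0.013 0
15 [-0.88  0.45 -0.15] 0.016 0
30 [-0.93  0.24 -0.29] 0.016 0
45 [-0.91  0.01 -0.41] 0.009 0
60 [-0.84 -0.23 -0.5 ] 0.0 0
75 [-0.7  -0.44 -0.55] 0.0 0
90 [-0.52 -0.63 -0.57] 0.0 0
105 [-0.31 -0.77 -0.55] 0.0 0
120 [-0.07 -0.87 -0.5 ] 0.0 0
135 [ 0.17 -0.9  -0.41] 0.0 0
150 [ 0.4  -0.87 -0.29] 0.0 0
165 [ 0.61 -0.78 -0.15] 0.002 0
```

```bash
cat > plan.py <<'E'
from h import *
from scipy.spatial.transform import Rotation as Ro
psi=.878;t=np.radians(35);A=np.array([-np.sin(t)*np.cos(psi),-np.sin(t)*np.sin(psi),np.cos(t)]);F=np.array([.567,.291,.0855])
SPR=np.array([.4645,-.135]); PUL=np.array([.557,-.329])
def down(hd=-23):
    c,s=np.cos(np.radians(hd)),np.sin(np.radians(hd)); y=np.array([c,s,0]); z=np.array([0,0,-1.]); return np.c_[np.cross(y,z),y,z]
def shaft(g=20):
    h=np.array([np.sin(psi),-np.cos(psi),0]); y=Ro.from_rotvec(A*np.radians(g)).apply(h); return np.c_[np.cross(y,-A),y,-A]
class Pl:
    def __init__(s,P=None,R=None):
        st=readout.read_state(); s.P=np.array(st['position']) if P is None else P; s.R=np.array(st['tcp_rot']) if R is None else R
        print('now',s.P.round(4),'t',round(st['time_s'],2),'j',np.round(st['joint_positions'],1),'F',np.round(st['force'],1),'op',round(st['opening'],3),'gf',np.round(st['grasp_force'],1))
    def to(s,P,R,nm=''):
        P=np.array(P,float); q=s.R.T@(P-s.P)/.25; w=Ro.from_matrix(s.R.T@R).as_rotvec(); n=max(np.linalg.norm(P-s.P)/.05,np.degrees(np.linalg.norm(w))/8.59)
        print(nm,np.r_[q,w/(np.pi/2)].round(3).tolist(),'rows>=%.1f'%n); return s
    def step(s,P,R,nm=''): s.to(P,R,nm); s.P=np.array(P,float); s.R=R; return s
E
python3 - <<'E'
from plan import *
p=Pl()
p.step([.33,-.36,.17],down(-47),'mid').step([*SPR,.06],down(),'above').step([*SPR,.010],down(),'grasp')
E
```

```text
now [ 0.2006 -0.5912  0.2217] t 0.1 j [-81.5  30.3  82.1  -0.   67.7 -10.2] F [ 0.4 -1.1  1.2] op 1.004 gf 0.0
mid [0.787, -0.709, 0.208, -0.001, -0.0, -0.27] rows>=5.4
above [1.007, -0.291, 0.44, 0.0, 0.0, -0.267] rows>=5.7
grasp [0.0, 0.0, 0.2, 0.0, 0.0, 0.0] rows>=1.0
```

send_rows --pt "0.787 -0.709 0.208 0 0 -0.27" --pt "0.787 -0.709 0.208 0 0 -0.27" --pt "0.787 -0.709 0.208 0 0 -0.27" --pt "0.787 -0.709 0.208 0 0 -0.27" --pt "0.787 -0.709 0.208 0 0 -0.27" --pt "0.787 -0.709 0.208 0 0 -0.27" --pt "0.787 -0.709 0.208 0 0 -0.27" --grip 1

```text
time_s: 0.8
position: [0.3304, -0.3568, 0.1696]
tcp_rot: [[0.728, 0.685, -0.002], [0.685, -0.728, 0.004], [0.001, -0.004, -1.0]]
force: [-0.7, -0.0, 0.6]
opening: 1.001
grasp_force: 0.0
```

send_rows --pt "1.0 -0.291 0.44 0 0 -0.267" --pt "1.0 -0.291 0.44 0 0 -0.267" --pt "1.0 -0.291 0.44 0 0 -0.267" --pt "1.0 -0.291 0.44 0 0 -0.267" --pt "1.0 -0.291 0.44 0 0 -0.267" --pt "1.0 -0.291 0.44 0 0 -0.267" --pt "1.0 -0.291 0.44 0 0 -0.267" --pt "1.0 -0.291 0.44 0 0 -0.267"

```text
time_s: 1.6
position: [0.4638, -0.1379, 0.0603]
tcp_rot: [[0.389, 0.921, 0.0], [0.921, -0.389, -0.001], [-0.001, 0.0, -1.0]]
force: [-0.2, -0.4, -0.9]
opening: 1.001
grasp_force: 0.0
```

```bash
python3 - <<'E'
from plan import *
p=Pl(); cap('top','top1')
p.to([*SPR,.035],down(),'half').to([*SPR,.010],down(),'grasp')
im=cv2.imread('pics/top1.png')[170:270,320:470]; cv2.imwrite('pics/c1.png',cv2.resize(im,(750,500),interpolation=cv2.INTER_CUBIC))
E
```

```text
now [ 0.4638 -0.1379  0.0603] t 1.6 j [-29.8  35.5 109.8  -0.   34.7  -6.9] F [-0.2 -0.4 -0.9] op 1.001 gf 0.0
half [0.012, -0.002, 0.101, 0.0, 0.0, 0.001] rows>=0.5
grasp [0.012, -0.002, 0.201, 0.0, 0.0, 0.001] rows>=1.0
```

send_rows --pt "0.012 -0.002 0.1 0 0 0" --pt "0.012 -0.002 0.16 0 0 0" --pt "0.012 -0.002 0.198 0 0 0" --pt "0.012 -0.002 0.198 0 0 0"

```text
time_s: 2.05
position: [0.4634, -0.1355, 0.0106]
tcp_rot: [[0.392, 0.92, -0.001], [0.92, -0.392, 0.0], [-0.0, -0.001, -1.0]]
force: [-0.5, -0.7, 0.1]
opening: 0.999
grasp_force: 0.0
```

send_rows --pt "0 0 0 0 0 0" --pt "0 0 0 0 0 0" --pt "0 0 0 0 0 0" --pt "0 0 0 0 0 0" --pt "0 0 0 0 0 0" --pt "0 0 0 0 0 0" --pt "0 0 0 0 0 0" --grip 0.3

```text
time_s: 2.75
position: [0.4649, -0.1346, 0.0113]
tcp_rot: [[0.39, 0.921, 0.002], [0.921, -0.39, -0.001], [-0.0, 0.002, -1.0]]
force: [1.8, -0.4, 0.7]
opening: 0.495
grasp_force: 30.0
```

```bash
python3 - <<'E'
from plan import *
p=Pl()
p.step([.465,-.135,.25],down(),'up').step([.48,.04,.29],Ro.from_matrix(down()).as_matrix()@Ro.from_rotvec(.5*Ro.from_matrix(down().T@shaft()).as_rotvec()).as_matrix(),'mid').step(F+.2*A,shaft(),'F200').step(F+.105*A,shaft(),'F105')
E
```

```text
now [ 0.4649 -0.1346  0.0113] t 2.75 j [-29.4  41.3 110.8   0.   27.8  -6.5] F [ 1.8 -0.4  0.7] op 0.495 gf 30.0
up [-0.002, 0.003, -0.955, 0.001, 0.0, 0.001] rows>=4.8
mid [0.668, -0.218, -0.16, -0.061, 0.185, -0.018] rows>=3.6
F200 [0.557, -0.21, 0.315, -0.061, 0.185, -0.018] rows>=3.4
F105 [0.0, -0.0, 0.38, 0.0, 0.0, 0.0] rows>=1.9
```

send_rows --pt "0 0 -0.06 0 0 0" --pt "0 0 -0.18 0 0 0" --pt "0 0 -0.34 0 0 0" --pt "0 0 -0.52 0 0 0" --pt "0 0 -0.7 0 0 0" --pt "0 0 -0.85 0 0 0" --pt "0 0 -0.94 0 0 0" --pt "0 0 -0.955 0 0 0"

```text
time_s: 3.55
position: [0.4647, -0.1344, 0.2521]
tcp_rot: [[0.39, 0.921, 0.004], [0.921, -0.39, -0.002], [-0.0, 0.005, -1.0]]
force: [0.0, -0.9, -3.7]
opening: 0.494
grasp_force: 30.0
```

send_rows --pt "0.06 -0.02 -0.015 -0.006 0.016 -0.002" --pt "0.17 -0.055 -0.04 -0.016 0.047 -0.005" --pt "0.3 -0.098 -0.072 -0.027 0.083 -0.008" --pt "0.43 -0.14 -0.1 -0.04 0.12 -0.012" --pt "0.55 -0.18 -0.13 -0.05 0.152 -0.015" --pt "0.64 -0.21 -0.153 -0.058 0.177 -0.017" --pt "0.668 -0.218 -0.16 -0.061 0.185 -0.018" --pt "0.668 -0.218 -0.16 -0.061 0.185 -0.018"

```text
time_s: 4.35
position: [0.4772, 0.0419, 0.2882]
tcp_rot: [[0.335, 0.923, 0.191], [0.898, -0.374, 0.231], [0.284, 0.095, -0.954]]
force: [-0.3, -0.4, -3.5]
opening: 0.496
grasp_force: 30.0
```

```bash
python3 - <<'E'
from plan import *
p=Pl()
p.step(F+.2*A,shaft(),'F200').step(F+.105*A,shaft(),'F105')
E
```

```text
now [0.4772 0.0419 0.2882] t 4.35 j [-19.2  10.  105.9  19.   59.3  -7.1] F [-0.3 -0.4 -3.5] op 0.496 gf 30.0
F200 [0.556, -0.194, 0.309, -0.064, 0.184, -0.017] rows>=3.3
F105 [0.0, -0.0, 0.38, 0.0, 0.0, 0.0] rows>=1.9
```

Held (−3.5 N weight). On to the shaft's line.

send_rows --pt "0.05 -0.018 0.028 -0.006 0.017 -0.002" --pt "0.15 -0.052 0.083 -0.017 0.05 -0.005" --pt "0.27 -0.094 0.15 -0.03 0.09 -0.008" --pt "0.4 -0.14 0.222 -0.046 0.132 -0.012" --pt "0.51 -0.178 0.283 -0.058 0.169 -0.016" --pt "0.556 -0.194 0.309 -0.064 0.184 -0.017" --pt "0.556 -0.194 0.309 -0.064 0.184 -0.017" --pt "0.556 -0.194 0.309 -0.064 0.184 -0.017"

```text
time_s: 5.15
position: [0.4961, 0.2008, 0.2502]
tcp_rot: [[0.229, 0.901, 0.369], [0.812, -0.386, 0.438], [0.537, 0.199, -0.82]]
force: [0.2, -0.3, -3.8]
opening: 0.496
grasp_force: 30.0
```

```bash
python3 - <<'E'
from plan import *
p=Pl()
p.step(F+.09*A,shaft(),'F90')
E
```

```text
now [0.4961 0.2008 0.2502] t 5.15 j [ -6.7  14.8 115.9  49.   39.3 -23.2] F [ 0.2 -0.3 -3.8] op 0.496 gf 30.0
F90 [0.003, -0.014, 0.443, 0.002, 0.001, 0.0] rows>=2.2
```

send_rows --pt "0.001 -0.004 0.08 0 0 0" --pt "0.002 -0.01 0.2 0 0 0" --pt "0.003 -0.014 0.32 0.002 0 0" --pt "0.003 -0.014 0.41 0.002 0 0" --pt "0.003 -0.014 0.443 0.002 0 0" --pt "0.003 -0.014 0.443 0.002 0 0" --pt "0.003 -0.014 0.443 0.002 0 0"

```text
time_s: 5.85
position: [0.5343, 0.2516, 0.1607]
tcp_rot: [[0.228, 0.901, 0.368], [0.811, -0.385, 0.441], [0.539, 0.198, -0.819]]
force: [-0.1, 0.6, -3.0]
opening: 0.497
grasp_force: 30.0
```

```bash
python3 - <<'E'
from plan import *
p=Pl()
p.to(F+.09*A,shaft(),'F90')
cap('top','t2');cap('side','s2')
a=cv2.resize(cv2.imread('pics/t2.png')[140:230,190:290],(400,360),interpolation=cv2.INTER_CUBIC)
b=cv2.resize(cv2.imread('pics/s2.png')[165:255,215:315],(400,360),interpolation=cv2.INTER_CUBIC)
cv2.imwrite('pics/c2.png',np.hstack([a,b]))
E
```

```text
now [0.5343 0.2516 0.1607] t 5.85 j [  0.8  28.3 114.7  65.9  28.5 -36.7] F [-0.1  0.6 -3. ] op 0.497 gf 30.0
F90 [-0.004, -0.002, 0.004, 0.001, 0.0, 0.0] rows>=0.0
```

View pics/c2.png

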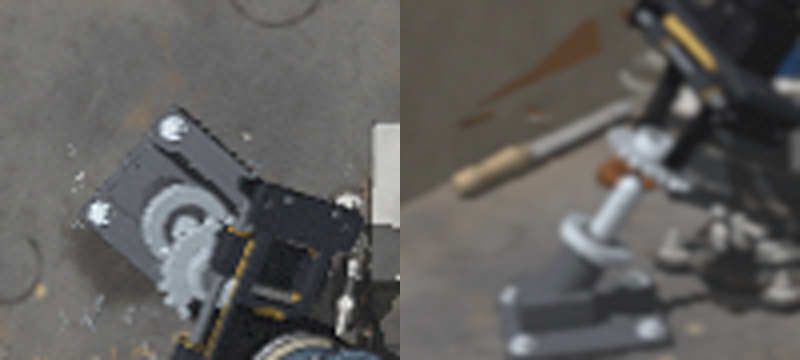

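The left view shows the sprocket (195,270) in line with the shaft (185,225). The right view shows the shaft nose (630,185) pointing into the sprocket at (650,165). I'll advance slowly and watch the force.

send_rows --pt "-0.004 -0.002 0.015 0 0 0" --pt "-0.004 -0.002 0.03 0 0 0" --pt "-0.004 -0.002 0.045 0 0 0" --pt "-0.004 -0.002 0.06 0 0 0" --pt "-0.004 -0.002 0.07 0 0 0" --pt "-0.004 -0.002 0.08 0 0 0" --pt "-0.004 -0.002 0.09 0 0 0" --pt "-0.004 -0.002 0.1 0 0 0" --pt "-0.004 -0.002 0.1 0 0 0"

```text
time_s: 6.85
position: [0.5423, 0.2628, 0.1386]
tcp_rot: [[0.228, 0.902, 0.366], [0.811, -0.385, 0.441], [0.539, 0.196, -0.819]]
force: [0.0, 0.2, -2.6]
opening: 0.496
grasp_force: 30.0
```

send_rows --pt "0 0 0.01 0 0 0" --pt "0 0 0.02 0 0 0" --pt "0 0 0.03 0 0 0" --pt "0 0 0.04 0 0 0" --pt "0 0 0.04 0 0 0"

```text
time_s: 7.35
position: [0.5469, 0.267, 0.1307]
tcp_rot: [[0.228, 0.901, 0.368], [0.811, -0.385, 0.441], [0.539, 0.198, -0.819]]
force: [2.8, -0.1, -3.5]
opening: 0.499
grasp_force: 30.0
```

send_rows --pt "0 0.004 0.01 0 0 0" --pt "0 0.004 0.02 0 0 0" --pt "0 0.004 0.03 0 0 0" --pt "0 0.004 0.04 0 0 0" --pt "0 0.004 0.04 0 0 0"

```text
time_s: 7.85
position: [0.5507, 0.2714, 0.1224]
tcp_rot: [[0.228, 0.902, 0.367], [0.811, -0.385, 0.441], [0.539, 0.197, -0.819]]
force: [2.1, 0.2, -4.5]
opening: 0.495
grasp_force: 30.0
```

send_rows --pt "0 0.003 0.015 0 0 0" --pt "0 0.003 0.03 0 0 0" --pt "0 0.003 0.045 0 0 0" --pt "0 0.003 0.06 0 0 0" --pt "0 0.003 0.075 0 0 0" --pt "0 0.003 0.075 0 0 0"

```text
time_s: 8.45
position: [0.5578, 0.2794, 0.1068]
tcp_rot: [[0.228, 0.902, 0.366], [0.811, -0.384, 0.441], [0.539, 0.196, -0.819]]
force: [0.8, 0.5, -2.3]
opening: 0.49
grasp_force: 30.0
```

```bash
python3 - <<'E'
from plan import *
p=Pl(); print((p.P-F)@A, p.R.T@(p.P-F-A*((p.P-F)@A)), readout.read_state()['moment'])
E
```

```text
now [0.5578 0.2794 0.1068] t 8.45 j [  4.3  36.  112.1  77.   25.1 -46. ] F [ 0.8  0.5 -2.3] op 0.49 gf 30.0
0.02595344945623057 [ 1.62118882e-05  3.37741906e-04 -2.07383475e-07] [-0.50512533  0.32070526 -0.04196825]
```

send_rows --pt "0 0.001 0.012 0 0 0" --pt "0 0.001 0.024 0 0 0" --pt "0 0.001 0.036 0 0 0" --pt "0 0.001 0.044 0 0 0" --pt "0 0.001 0.05 0 0 0" --pt "0 0.001 0.05 0 0 0"

```text
time_s: 9.05
position: [0.5628, 0.2846, 0.0971]
tcp_rot: [[0.228, 0.902, 0.366], [0.811, -0.385, 0.441], [0.539, 0.196, -0.819]]
force: [-0.6, -0.1, -2.5]
opening: 0.495
grasp_force: 30.0
```

send_rows --pt "0 0 0.003 0 0 0" --pt "0 0 0.006 0 0 0" --pt "0 0 0.009 0 0 0" --pt "0 0 0.012 0 0 0"

```text
time_s: 9.45
position: [0.5638, 0.2857, 0.0951]
tcp_rot: [[0.228, 0.902, 0.367], [0.811, -0.385, 0.441], [0.539, 0.197, -0.819]]
force: [-4.6, -5.0, 4.9]
opening: 0.496
grasp_force: 30.0
```

send_rows --pt "0 0 0.002 0 0 0" --pt "0 0 0.003 0 0 0" --pt "0 0 0.003 0 0 0"

```text
time_s: 9.75
position: [0.5638, 0.2857, 0.0951]
tcp_rot: [[0.228, 0.902, 0.368], [0.811, -0.385, 0.441], [0.539, 0.197, -0.819]]
force: [-4.4, -4.3, 4.7]
opening: 0.491
grasp_force: 30.0
```

```bash
python3 - <<'E'
from plan import *
p=Pl(); print((p.P-F)@A)
E
```

```text
now [0.5638 0.2857 0.0951] t 9.75 j [  5.   37.6 111.4  79.6  24.4 -48.2] F [-4.4 -4.3  4.7] op 0.491 gf 30.0
0.011353309773241333
```

send_rows --pt "0 0 0 0 0 0" --pt "0 0 0 0 0 0" --pt "0 0 0 0 0 0" --pt "0 0 0 0 0 0" --pt "0 0 0 0 0 0" --grip 0.9

```text
time_s: 10.25
position: [0.5644, 0.2864, 0.0943]
tcp_rot: [[0.228, 0.902, 0.367], [0.811, -0.384, 0.441], [0.539, 0.197, -0.819]]
force: [0.4, 0.2, -0.1]
opening: 0.848
grasp_force: 0.0
```

send_rows --pt "0 0 -0.04 0 0 0" --pt "0 0 -0.12 0 0 0" --pt "0 0 -0.24 0 0 0" --pt "0 0 -0.4 0 0 0" --pt "0 0 -0.58 0 0 0" --pt "0 0 -0.74 0 0 0" --pt "0 0 -0.76 0 0 0"

```text
time_s: 10.95
position: [0.4945, 0.201, 0.2536]
tcp_rot: [[0.226, 0.9, 0.373], [0.811, -0.386, 0.439], [0.539, 0.203, -0.817]]
force: [0.5, -0.0, -0.2]
opening: 0.898
grasp_force: 0.0
```

```bash
python3 - <<'E'
from plan import *
cap('top','t3');cap('side','s3')
p=Pl(); print((p.P-F)@A)
mid=down()@Ro.from_rotvec(.5*Ro.from_matrix(down().T@shaft()).as_rotvec()).as_matrix()
p.step([.50,.03,.28],mid,'mid').step([.53,-.19,.20],down(),'b').step([*PUL,.065],down(),'c')
a=cv2.resize(cv2.imread('pics/t3.png')[140:230,190:290],(400,360),interpolation=cv2.INTER_CUBIC)
b=cv2.resize(cv2.imread('pics/s3.png')[165:255,215:315],(400,360),interpolation=cv2.INTER_CUBIC)
cv2.imwrite('pics/c3.png',np.hstack([a,b]))
for n in('t3','s3'):
    W=cloud('top' if n=='t3' else 'side',np.load(f'pics/{n}.npy')).reshape(-1,3)
    v=W-F; z=v@A; r=np.linalg.norm(v-z[:,None]*A,axis=1)
    for lo,hi in((.024,.032),(.014,.021)): 
        m=(r<hi+.008)&(r>lo)if lo>.02 else (r>lo)&(r<hi); q=z[m&(z>-.02)&(z<.04)]; print(n,lo,np.percentile(q,[10,50,90]).round(4),len(q))
E
```

```text
now [0.4947 0.2018 0.2513] t 11.05 j [ -6.6  14.7 116.   49.2  39.3 -23.3] F [ 0.9 -0.5  0.1] op 0.899 gf 0.0
0.2016355832185904
mid [-0.491, 0.307, -0.389, 0.064, -0.185, 0.018] rows>=3.5
b [-0.841, 0.41, 0.128, 0.061, -0.185, 0.018] rows>=4.7
c [-0.47, 0.317, 0.54, 0.0, 0.0, 0.0] rows>=3.9
t3 0.024 [0.0041 0.0071 0.0102] 264
t3 0.014 [0.0077 0.02   0.0231] 90
s3 0.024 [-0.0085  0.0056  0.0096] 136
s3 0.014 [-0.0165  0.0152  0.0227] 48
```

View pics/c3.png

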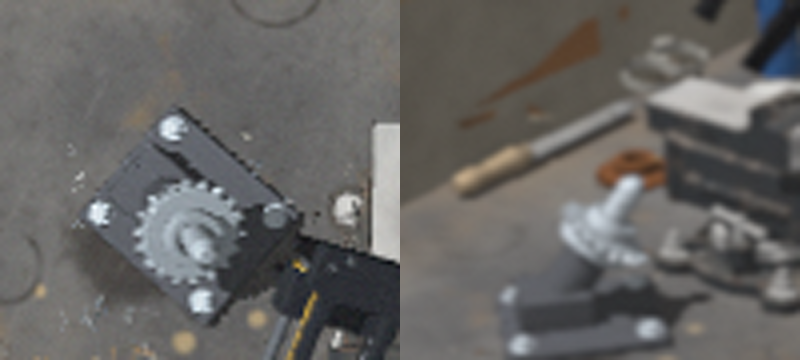

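Both views show the sprocket seated square on the flange, boss outward, at (195,235) and (600,230). Its disc measures about 8 mm and its boss about 22 mm. Now the pulley.

send_rows --pt "-0.1 0.06 -0.1 0.01 -0.03 0.003" --pt "-0.22 0.14 -0.18 0.028 -0.08 0.008" --pt "-0.35 0.22 -0.28 0.045 -0.13 0.013" --pt "-0.46 0.29 -0.36 0.06 -0.17 0.017" --pt "-0.491 0.307 -0.389 0.064 -0.185 0.018" --pt "-0.491 0.307 -0.389 0.064 -0.185 0.018" --grip 1

```text
time_s: 11.65
position: [0.5013, 0.0297, 0.2776]
tcp_rot: [[0.337, 0.922, 0.191], [0.898, -0.376, 0.23], [0.283, 0.094, -0.954]]
force: [0.4, 0.2, 0.5]
opening: 1.0
grasp_force: 0.0
```

send_rows --pt "-0.15 0.07 0.02 0.011 -0.03 0.003" --pt "-0.32 0.15 0.05 0.023 -0.07 0.007" --pt "-0.49 0.24 0.075 0.035 -0.11 0.01" --pt "-0.66 0.32 0.1 0.048 -0.145 0.014" --pt "-0.8 0.39 0.122 0.058 -0.176 0.017" --pt "-0.841 0.41 0.128 0.061 -0.185 0.018" --pt "-0.841 0.41 0.128 0.061 -0.185 0.018"

```text
time_s: 12.35
position: [0.5296, -0.1885, 0.1958]
tcp_rot: [[0.39, 0.921, -0.007], [0.921, -0.39, 0.003], [0.0, -0.008, -1.0]]
force: [-0.2, -0.4, -0.6]
opening: 0.999
grasp_force: 0.0
```

```bash
python3 - <<'E'
from plan import *
p=Pl()
p.step([*PUL,.065],down(),'c').step([*PUL,.0195],down(),'d')
E
```

```text
now [ 0.5296 -0.1885  0.1958] t 12.35 j [-31.   27.5  92.5  -0.   60.4  -8. ] F [-0.2 -0.4 -0.6] op 0.999 gf 0.0
c [-0.475, 0.324, 0.521, -0.005, -0.0, 0.001] rows>=3.9
d [0.0, 0.0, 0.182, 0.0, 0.0, 0.0] rows>=0.9
```

send_rows --pt "-0.1 0.065 0.1 0 0 0" --pt "-0.22 0.15 0.24 0 0 0" --pt "-0.35 0.24 0.38 0 0 0" --pt "-0.45 0.3 0.49 0 0 0" --pt "-0.475 0.324 0.521 0 0 0" --pt "-0.475 0.324 0.521 0 0 0" --pt "-0.475 0.324 0.521 0 0 0"

```text
time_s: 13.05
position: [0.558, -0.3282, 0.0688]
tcp_rot: [[0.389, 0.921, -0.004], [0.921, -0.389, 0.001], [-0.0, -0.004, -1.0]]
force: [0.4, 0.6, 0.1]
opening: 0.998
grasp_force: 0.0
```

```bash
python3 - <<'E'
from plan import *
Pl().step([*PUL,.0195],down(),'d')
E
```

```text
now [ 0.558  -0.3282  0.0688] t 13.05 j [-40.3  42.9  85.1  -0.1  52.3 -17.4] F [0.4 0.6 0.1] op 0.998 gf 0.0
d [-0.004, -0.002, 0.197, -0.002, 0.0, 0.001] rows>=1.0
```

send_rows --pt "-0.002 -0.002 0.06 0 0 0" --pt "-0.004 -0.002 0.12 0 0 0" --pt "-0.004 -0.002 0.17 0 0 0" --pt "-0.004 -0.002 0.18 0 0 0" --pt "-0.004 -0.002 0.18 0 0 0"

```text
time_s: 13.55
position: [0.5563, -0.3305, 0.0217]
tcp_rot: [[0.39, 0.921, -0.005], [0.921, -0.39, 0.001], [-0.001, -0.005, -1.0]]
force: [0.9, 0.5, 0.3]
opening: 0.998
grasp_force: 0.0
```

Down 2 mm more, then close.

send_rows --pt "0.002 0 0.009 -0.003 0 0" --pt "0.002 0 0.009 -0.003 0 0"

```text
time_s: 13.75
position: [0.5571, -0.3308, 0.0207]
tcp_rot: [[0.39, 0.921, 0.001], [0.921, -0.39, -0.002], [-0.002, 0.002, -1.0]]
force: [-0.2, -0.0, 0.7]
opening: 1.001
grasp_force: 0.0
```

send_rows --pt "0 0 0 0 0 0" --pt "0 0 0 0 0 0" --pt "0 0 0 0 0 0" --pt "0 0 0 0 0 0" --pt "0 0 0 0 0 0" --pt "0 0 0 0 0 0" --pt "0 0 0 0 0 0" --grip 0.3

```text
time_s: 14.45
position: [0.5573, -0.3308, 0.0206]
tcp_rot: [[0.39, 0.921, 0.001], [0.921, -0.39, -0.002], [-0.002, 0.002, -1.0]]
force: [0.9, 0.1, -0.2]
opening: 0.487
grasp_force: 30.0
```

```bash
python3 - <<'E'
from plan import *
p=Pl(); p.step([.54,-.28,.22],down(),'up').step([.49,-.09,.28],down(),'b')
E
```

```text
now [ 0.5573 -0.3308  0.0206] t 14.45 j [-40.5  46.8  86.1  -0.1  46.9 -17.5] F [ 0.9  0.1 -0.2] op 0.487 gf 30.0
up [0.159, -0.141, -0.798, 0.001, 0.001, 0.001] rows>=4.1
b [0.621, -0.481, -0.24, 0.0, 0.0, 0.0] rows>=4.1
```

send_rows --pt "0 0 -0.06 0 0 0" --pt "0.01 -0.01 -0.18 0 0 0" --pt "0.05 -0.04 -0.33 0 0 0" --pt "0.09 -0.08 -0.5 0 0 0" --pt "0.13 -0.12 -0.66 0 0 0" --pt "0.155 -0.138 -0.77 0 0 0" --pt "0.159 -0.141 -0.798 0 0 0"

```text
time_s: 15.15
position: [0.5411, -0.2798, 0.2245]
tcp_rot: [[0.389, 0.921, 0.006], [0.921, -0.389, -0.006], [-0.003, 0.008, -1.0]]
force: [0.3, -0.0, -1.9]
opening: 0.488
grasp_force: 30.0
```

send_rows --pt "0.06 -0.045 -0.02 0 0 0" --pt "0.17 -0.13 -0.065 0 0 0" --pt "0.3 -0.23 -0.12 0 0 0" --pt "0.42 -0.325 -0.165 0 0 0" --pt "0.53 -0.41 -0.205 0 0 0" --pt "0.6 -0.465 -0.232 0 0 0" --pt "0.621 -0.481 -0.24 0 0 0"

```text
time_s: 15.85
position: [0.4873, -0.0867, 0.2784]
tcp_rot: [[0.387, 0.922, -0.003], [0.922, -0.387, 0.0], [-0.001, -0.003, -1.0]]
force: [0.4, -1.0, -3.0]
opening: 0.488
grasp_force: 30.0
```

```bash
python3 - <<'E'
from plan import *
mid=down()@Ro.from_rotvec(.5*Ro.from_matrix(down().T@shaft()).as_rotvec()).as_matrix()
p=Pl(); p.step([.48,.06,.295],mid,'mid').step(F+.2*A,shaft(),'F200')
E
```

```text
now [ 0.4873 -0.0867  0.2784] t 15.85 j [-23.   16.3  96.1  -0.1  67.8  -0.2] F [ 0.4 -1.  -3. ] op 0.488 gf 30.0
mid [0.53, -0.254, -0.066, -0.064, 0.185, -0.016] rows>=3.0
F200 [0.479, -0.182, 0.315, -0.061, 0.185, -0.018] rows>=3.0
```

send_rows --pt "0.05 -0.025 -0.006 -0.006 0.017 -0.002" --pt "0.15 -0.07 -0.02 -0.018 0.052 -0.005" --pt "0.27 -0.13 -0.034 -0.033 0.095 -0.008" --pt "0.39 -0.187 -0.049 -0.047 0.136 -0.012" --pt "0.49 -0.235 -0.061 -0.059 0.171 -0.015" --pt "0.53 -0.254 -0.066 -0.064 0.185 -0.016" --pt "0.53 -0.254 -0.066 -0.064 0.185 -0.016"

```text
time_s: 16.55
position: [0.482, 0.0569, 0.295]
tcp_rot: [[0.337, 0.92, 0.199], [0.898, -0.378, 0.225], [0.282, 0.102, -0.954]]
force: [-1.1, 0.4, -2.7]
opening: 0.49
grasp_force: 30.0
```

send_rows --pt "0.05 -0.018 0.03 -0.006 0.018 -0.002" --pt "0.14 -0.053 0.09 -0.018 0.053 -0.005" --pt "0.24 -0.091 0.158 -0.03 0.092 -0.009" --pt "0.35 -0.133 0.23 -0.045 0.135 -0.013" --pt "0.44 -0.168 0.29 -0.056 0.17 -0.017" --pt "0.479 -0.182 0.315 -0.061 0.185 -0.018" --pt "0.479 -0.182 0.315 -0.061 0.185 -0.018" --pt "0.479 -0.182 0.315 -0.061 0.185 -0.018"

```text
time_s: 17.35
position: [0.4983, 0.1982, 0.2495]
tcp_rot: [[0.228, 0.9, 0.371], [0.812, -0.386, 0.437], [0.537, 0.202, -0.819]]
force: [-0.4, -1.0, -2.6]
opening: 0.485
grasp_force: 30.0
```

```bash
python3 - <<'E'
from plan import *
p=Pl(); R=shaft(); p.step(F+.1*A-R[:,0]*.0015+R[:,1]*.001,R,'F100')
E
```

```text
now [0.4983 0.1982 0.2495] t 17.35 j [ -7.   15.  115.8  49.2  39.3 -23.7] F [-0.4 -1.  -2.6] op 0.485 gf 30.0
F100 [0.005, -0.022, 0.402, 0.004, 0.001, 0.001] rows>=2.0
```

send_rows --pt "0.001 -0.006 0.07 0.002 0 0" --pt "0.003 -0.012 0.18 0.004 0 0" --pt "0.005 -0.022 0.29 0.004 0 0" --pt "0.005 -0.022 0.37 0.004 0 0" --pt "0.005 -0.022 0.402 0.004 0 0" --pt "0.005 -0.022 0.402 0.004 0 0" --pt "0.005 -0.022 0.402 0.004 0 0"

```text
time_s: 18.05
position: [0.5305, 0.2459, 0.1678]
tcp_rot: [[0.227, 0.902, 0.367], [0.812, -0.384, 0.441], [0.538, 0.197, -0.819]]
force: [-0.6, -0.5, -2.9]
opening: 0.487
grasp_force: 30.0
```

```bash
python3 - <<'E'
from plan import *
p=Pl(); R=shaft(); p.to(F+.1*A-R[:,0]*.0015+R[:,1]*.001,R,'F100')
cap('top','t4');cap('side','s4')
# pulley centre in cloud: points in slab of the pulley in tool frame
for n,c in(('t4','top'),('s4','side')):
    W=cloud(c,np.load(f'pics/{n}.npy')).reshape(-1,3); L=(W-p.P)@p.R
    m=(np.abs(L[:,2]-.0125)<.011)&(np.hypot(L[:,0],L[:,1])<.06)
    q=L[m]; r=np.hypot(q[:,0],q[:,1]); q=q[r>.033]; 
    from scipy.optimize import least_squares
    f=least_squares(lambda c:np.hypot(q[:,0]-c[0],q[:,1]-c[1])-.038,[0,0],loss='soft_l1',f_scale=.001)
    print(n,len(q),f.x.round(4))
a=cv2.resize(cv2.imread('pics/t4.png')[140:230,190:290],(400,360),interpolation=cv2.INTER_CUBIC)
b=cv2.resize(cv2.imread('pics/s4.png')[165:255,215:315],(400,360),interpolation=cv2.INTER_CUBIC)
cv2.imwrite('pics/c4.png',np.hstack([a,b]))
E
```

```text
now [0.5305 0.2459 0.1678] t 18.05 j [  0.   27.2 115.   64.2  29.3 -35.7] F [-0.6 -0.5 -2.9] op 0.487 gf 30.0
F100 [-0.004, 0.002, 0.003, 0.0, 0.0, 0.001] rows>=0.0
t4 101 [-0.0025 -0.0021]
s4 78 [-0.0017  0.0006]
```

View pics/c4.png

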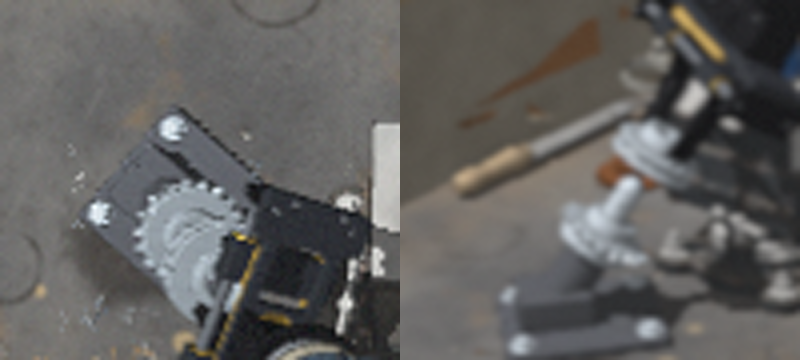

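The left view shows the pulley (200,285) in line over the seated sprocket. The right view shows the nose (625,185) under the pulley bore (650,150). Advancing slowly.

send_rows --pt "0 0.002 0.015 0 0 0" --pt "0 0.002 0.03 0 0 0" --pt "0 0.002 0.045 0 0 0" --pt "0 0.002 0.06 0 0 0" --pt "0 0.002 0.07 0 0 0" --pt "0 0.002 0.08 0 0 0" --pt "0 0.002 0.09 0 0 0" --pt "0 0.002 0.1 0 0 0" --pt "0 0.002 0.1 0 0 0"

```text
time_s: 19.05
position: [0.5393, 0.2575, 0.1464]
tcp_rot: [[0.228, 0.903, 0.365], [0.812, -0.383, 0.441], [0.538, 0.196, -0.82]]
force: [0.0, -0.6, -3.5]
opening: 0.485
grasp_force: 30.0
```

send_rows --pt "0 0 0.01 0 0 0" --pt "0 0 0.02 0 0 0" --pt "0 0 0.03 0 0 0" --pt "0 0 0.04 0 0 0" --pt "0 0 0.04 0 0 0"

```text
time_s: 19.55
position: [0.5434, 0.2619, 0.1384]
tcp_rot: [[0.227, 0.903, 0.366], [0.811, -0.383, 0.441], [0.538, 0.196, -0.82]]
force: [1.4, 0.3, -2.7]
opening: 0.489
grasp_force: 30.0
```

```bash
python3 - <<'E'
from plan import *
p=Pl(); s=(p.P-F)@A; print(s, p.R.T@(p.P-F-A*s), readout.read_state()['moment'])
E
```

```text
now [0.5434 0.2619 0.1384] t 19.55 j [  2.1  31.5 113.8  70.3  27.  -40.7] F [ 1.4  0.3 -2.7] op 0.489 gf 30.0
0.064833060805153 [-5.03299535e-04  3.07843392e-04  4.78080663e-08] [-0.50266531  0.15493216 -0.09870514]
```

Underside is at 44 mm on the straight shaft, and forces are small. 22 mm to go.

send_rows --pt "0 0.002 0.01 0 0 0" --pt "0 0.002 0.02 0 0 0" --pt "0 0.002 0.03 0 0 0" --pt "0 0.002 0.04 0 0 0" --pt "0 0.002 0.05 0 0 0" --pt "0 0.002 0.06 0 0 0" --pt "0 0.002 0.07 0 0 0" --pt "0 0.002 0.07 0 0 0"

```text
time_s: 20.35
position: [0.55, 0.2695, 0.124]
tcp_rot: [[0.228, 0.903, 0.365], [0.812, -0.383, 0.441], [0.538, 0.196, -0.82]]
force: [1.2, 0.2, -2.6]
opening: 0.487
grasp_force: 30.0
```

send_rows --pt "0 0 0.004 0 0 0" --pt "0 0 0.008 0 0 0" --pt "0 0 0.012 0 0 0" --pt "0 0 0.016 0 0 0" --pt "0 0 0.02 0 0 0" --pt "0 0 0.022 0 0 0"

```text
time_s: 20.95
position: [0.5516, 0.2714, 0.1201]
tcp_rot: [[0.228, 0.902, 0.366], [0.812, -0.383, 0.441], [0.538, 0.196, -0.82]]
force: [-5.1, -4.9, 6.7]
opening: 0.486
grasp_force: 30.0
```

```bash
python3 - <<'E'
from plan import *
p=Pl(); s=(p.P-F)@A; print(s, p.R.T@(p.P-F-A*s), readout.read_state()['moment'])
E
```

```text
now [0.5516 0.2714 0.1201] t 20.95 j [  3.3  34.1 112.9  74.2  25.8 -43.9] F [-5.1 -4.9  6.7] op 0.486 gf 30.0
0.04262934795439621 [-7.80772945e-04  4.27969628e-04  4.48913672e-07] [-0.63510118  0.31841208 -0.08367827]
```

Contact at s = 42.6 mm, exactly as expected for a seated pulley. Release and retreat.

send_rows --pt "0 0 0.002 0 0 0" --pt "0 0 0.002 0 0 0"

```text
time_s: 21.15
position: [0.5516, 0.2714, 0.1201]
tcp_rot: [[0.228, 0.902, 0.366], [0.812, -0.384, 0.441], [0.538, 0.197, -0.82]]
force: [-4.4, -5.2, 6.0]
opening: 0.488
grasp_force: 30.0
```

send_rows --pt "0 0 0 0 0 0" --pt "0 0 0 0 0 0" --pt "0 0 0 0 0 0" --pt "0 0 0 0 0 0" --pt "0 0 0 0 0 0" --grip 0.9

```text
time_s: 21.65
position: [0.5522, 0.2721, 0.1194]
tcp_rot: [[0.227, 0.903, 0.365], [0.811, -0.383, 0.441], [0.538, 0.196, -0.82]]
force: [-0.5, -0.1, 0.1]
opening: 0.845
grasp_force: 0.0
```

send_rows --pt "0 0 -0.04 0 0 0" --pt "0 0 -0.12 0 0 0" --pt "0 0 -0.24 0 0 0" --pt "0 0 -0.4 0 0 0" --pt "0 0 -0.55 0 0 0" --pt "0 0 -0.64 0 0 0" --pt "0 0 -0.64 0 0 0" --pt "0 0 -0.64 0 0 0"

```text
time_s: 22.45
position: [0.4938, 0.2013, 0.2508]
tcp_rot: [[0.227, 0.902, 0.366], [0.811, -0.383, 0.441], [0.538, 0.197, -0.819]]
force: [0.1, -0.1, -0.6]
opening: 0.904
grasp_force: 0.0
```

```bash
python3 - <<'E'
from plan import *
cap('top','t5');cap('side','s5'); p=Pl()
a=cv2.resize(cv2.imread('pics/t5.png')[140:230,190:290],(400,360),interpolation=cv2.INTER_CUBIC)
b=cv2.resize(cv2.imread('pics/s5.png')[165:255,215:315],(400,360),interpolation=cv2.INTER_CUBIC)
cv2.imwrite('pics/c5.png',np.hstack([a,b]))
W=cloud('top',np.load('pics/t5.npy')).reshape(-1,3); v=W-F; z=v@A; r=np.linalg.norm(v-z[:,None]*A,axis=1)
for lo,hi,e in((.025,.036,38),(.014,.021,52)):
    q=z[(r>lo)&(r<hi)&(z>0)&(z<.07)]; print(e,np.percentile(q,[25,50,75]).round(4),len(q))
E
```

```text
now [0.4934 0.2017 0.2496] t 22.55 j [ -6.7  14.8 116.1  49.   39.6 -23.4] F [-0.3  0.8 -0.8] op 0.899 gf 0.0
38 [0.026  0.0367 0.0382] 297
52 [0.0458 0.0499 0.0521] 119
```

View pics/c5.png

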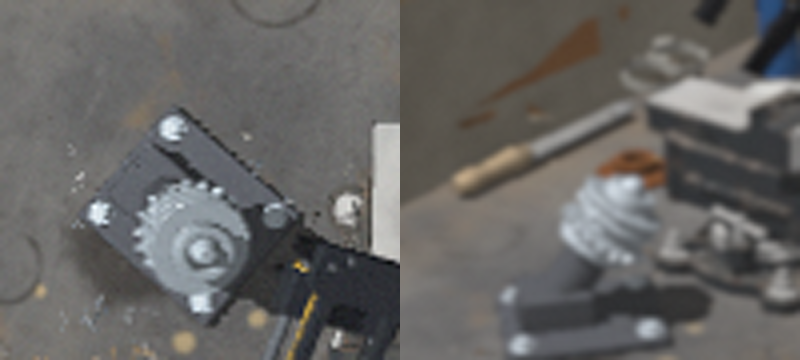

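Both views show the pulley (205,250) seated on the sprocket, boss outward, with the nose protruding. The heights match the expected 38 mm and 52 mm.

```bash
python3 -c "
from rig import ticket; print(ticket.hand_in())"
```

```text
the job is handed in; nothing more can be done
None
```

The sprocket is fully home against the flange and the pulley fully home against its boss, both boss outward; the job was handed in at about 22.6 s with the gripper clear and the bystanders never approached.

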